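# Set the fume-box shutter just short of its tight spot

### The job

The shutter on the fume box binds somewhere along its heat-warped track. By its black handle, slide it gently towards the duct end until you feel it go firmly tight, without forcing it, then ease it back about 15 mm from there so that it runs free, and throw its red brake lever over to the far side. Let only the shutter push the orange telltale, and leave everything else on the bench alone.

Things in the scene. Friction and masses are not known exactly. Their poses are not given: they have to be found in the camera images.
- track: The fixed track of the fume box: a low green steel box 180 mm (x) by 470 mm (y) by 70 mm tall, slatted opening on top, an aluminium duct at its +y end. Origin: centre of the box's underside, on the bench. y runs along the track towards the duct end, z up, x away from the robot.
- shutter: Aluminium plate 130 (x) x 170 (y) x 6 mm, top 64 mm above the bench, sliding along the track's y (axes as the track). Origin under its centre, at bench height; it travels from y -135 to +125 mm of the track. Drag about 3 N; stays where left. At a hidden place that changes every time it goes tight: resistance grows about 2 N per mm. 9 to 12 N of push is properly tight, over 20 N is forcing it.
- handle (a point): Centre of the black upright handle block on the shutter: 36 mm (x) by 22 mm (y) by 50 mm tall, its foot on the plate; this point is 89 mm above the bench. Axes as the track's. It stands 50 mm behind (-y) the plate's centre, with more than 60 mm free on either side along y.
- shutter_dog (a point): Front (+y) face of the small aluminium dog at the shutter's leading edge, over the far (+x) rail, 78 mm above the bench. It pushes the telltale. Axes as the track's.
- telltale_face (a point): Rear (-y) face of the orange telltale, a block 16 x 12 x 18 mm on the far rail, 78 mm above the bench. The dog pushes it along +y (under 1 N) and it stays at the farthest point reached; at the start it stands ahead of the dog, short of the tight spot. The gap along y from dog to telltale is how far the shutter has been eased back.
- brake (a joint): Brake lever on the shutter, in rad: 0 = leaning towards the robot side (-x), off; 1.0 = leaning to the far side (+x), on. It stays where it is left; about 1 to 2 N at the ball moves it.
- brake_tip (a point): Centre of the red ball (26 mm across) on the brake lever, 60 mm from its pivot, which is 86 mm above the bench, on a yellow block 70 x 50 x 25 mm on the shutter, 95 mm ahead (+y) of the handle. At 0 the ball is 29 mm to the -x side of the pivot, at 1.0 as far to the +x side, 139 mm above the bench at both; half-way 146 mm.
- board_a: Leave alone: loose scrap circuit board 90 x 120 x 18 mm lying in front of the fume box. Origin at its underside.
- board_b: Leave alone: loose scrap circuit board 100 x 140 x 18 mm on the left of the bench. Origin at its underside.
- screwdriver: Leave alone: screwdriver lying in front of the fume box. Origin at its underside.
- heatsink: Leave alone: finned aluminium heatsink 60 x 50 x 31 mm behind the fume box. Origin at its underside.
- transformer: Leave alone: small transformer, 50 x 60 x 36 mm, behind the fume box. Origin at its underside.
- screw_jar: Leave alone: glass jar of 60 mm diameter, 75 mm tall, on the right. Origin at its underside.
- tin: Leave alone: open steel tin, 90 mm wide, 60 mm tall, on the right. Origin at its underside.
- telltale: The same orange telltale block as a whole; origin at the middle of its rear (-y) face, 80 mm above the bench. Not to be touched by the robot.

How it is judged (in metres and radians):
On the way, in this order (a step that is already met when the one before it is completed fails the run):
1. the shutter is slid firmly into the tight spot (about 6 N of push or more) (contact force between shutter and track above 5 N and value of joint brake below 0.4 rad), for 0.05 s.
2. the shutter is eased back 9 to 22 mm from the telltale and stands free and still, brake still off (y of telltale_face in the frame of shutter_dog between 0.009 and 0.022 m and contact force between shutter and track below 0.5 N and linear speed of shutter below 0.004 m/s and value of joint brake below 0.4 rad), for 0.2 s.
3. the brake lever is thrown to the far side (value of joint brake above 0.8 rad), for 0.1 s.
At the end, for the whole second after the job is handed in: the shutter stands still and free of the tight spot, its dog 9 to 22 mm back from the telltale it pushed into the tight spot, with the brake lever on (past 0.8 rad) and the robot clear of it all (y of telltale_face in the frame of shutter_dog between 0.009 and 0.022 m and contact force between shutter and track below 0.5 N and linear speed of shutter below 0.004 m/s and value of joint brake above 0.8 rad); the robot touches nothing.
It fails at once if the shutter is forced into the tight spot (more than about 22 N of push) (contact force between shutter and track above 40 N).
It fails at once if the robot pushes the telltale itself (contact force between any of the fingers, the arm and telltale above 1 N).
It fails at once if another thing on the bench is moved by more than 25 mm (distance of any of board_a, board_b, screwdriver, heatsink, transformer, screw_jar, tin from where it was at the start of the episode above 0.025 m).
It also fails if it takes over 51 s, if anything falls off the work surface, if the arm or the gripper's body presses on something with over 40 N, if the wrist force passes 120 N, or if a joint passes its speed limit or range.

### The arm

A 6-joint arm with a two-finger parallel gripper is mounted at the origin on the work surface. World frame = base frame: x ahead of the robot, y to its left, z up, the work surface at z = 0. Lengths are in m, angles in degrees, forces in N, time in s.
With the tool pointing down it reaches from about 0.35 to 0.875 m from the base axis. Payload 4.2 kg.
Tool frame: the origin (TCP) lies at the very end of the fingers, on their centre line; the grasp point (between the pads) lies 19 mm behind it; z points along the fingers, x is the direction in which the jaws open and shut, and the axes are right-handed (so a half turn about z gives the same grasp; the last joint's range is limited). The gripper opens to 85 mm and grips with 20 to 120 N. Pads are 22 mm wide; open, the fingers measure 114 mm over their backs; the gripper's body (76 mm by 85 mm) begins 54 mm behind the grasp point. The pads swing forward as they close: fully open they stand 13 mm farther back than shut.
Start: joints at [-49.355, 22.042, 0.453, 0, -68.411, -14.817], TCP at [0.272, -0.563, 0.209] pointing down, gripper open.
Joint ranges: [-179.83, 179.83], [-69.29, 118.12], [-61.27, 80.66], [-181.25, 117.63], [-171.15, -9.14], [-177.46, 177.46]. Speed limits (degrees/s): [159.86, 159.86, 180, 180, 180, 180].

### API

Orientations are given as [roll, pitch, yaw] about the fixed x, y, z axes, in that order (R = Rz(yaw) Ry(pitch) Rx(roll)).
In Python, from workcell import manip gives the robot as it stands.
- The arm moves only by the tool send_rows, never from a script. Its argument "plan" is one flat list of numbers, 7 for each row, row after row: the shift along the tool's x, y, z in m, then the turn, a rotation vector about the tool's x, y, z in rad, then the opening, from -1 (shut) to 1 (fully open). In form: [dx, dy, dz, rx, ry, rz, claw, dx, dy, dz, rx, ry, rz, claw, ...]. A call has 1 to 20 rows; each row is the pose to reach, as a shift and turn from the pose commanded when the call began, along the tool's axes at that moment; what a row does not reach only later rows make up. A row lasts 1/10 s, in which the tool goes at most 50 mm and 8.59 degrees, less where a joint would pass 70% of its speed; a pose out of reach is approached as far as the arm can. A call with a gripper value outside its range is refused whole. The fingers move at their own pace and stop on an object; "squeeze" is the grip in N (left out, the last holds). Time passes only in rows, so rows that repeat a pose let the fingers close. It gives the time, the measured TCP pose, the force and the opening at its end, in the units of the state.
- manip.get_obs(): the state, without advancing time (a new reading comes with each control period).
- manip.camera(name): name is "scene" or "side" or "wrist"; returns the picture (420x560x3 uint8, blue, green, red); there is no depth.
- manip.get_calibration(name): a dict with "camera_matrix" (3x3 intrinsics, pixels), "xyz" and "attitude" of the camera in the world. Camera axes: x right, y down, z forward; pixel columns grow to the right and rows downward; lengths in m; the calibration is good to about 2 mm. A picture is of the moment at which its call begins: read the wrist's pose just before it. get_calibration takes no time and is no camera call; for the wrist camera it gives the pose at the moment of the call.
- manip.sign_off(): hands the job in, once; it reports no verdict.
The state is a dict: "time_s": time; "qpos": joint angles; "dq": joint speeds; "joint_efforts": joint torques, N m; "position": TCP position; "ee_rot": TCP orientation; "wrist_force": force on the tool from outside, world axes, zero at the start; "torque": the same for the moment, N m; "opening": finger opening in m.
Only numpy, scipy, OpenCV 4.12 (cv2) and the standard library are available. Lean on these libraries where they do the work, as an engineer would, in place of code of your own. Each camera call takes 0.05 s, during which the arm holds its last target.

## Working session

There is one attempt and no reset: what is moved stays moved. The work goes in short steps, Python scripts to look and compute and a tool call to move; the robot and the scene stay as the last step left them, time stands still between calls to the robot, and variables do not carry over. Pictures are saved under pics/ and viewed, and the job is handed in when it is done.

Besides the shell and the picture viewer there is one more tool, called after "Call:" by a JSON object that holds its "op" and its "data". send_rows: Moves the arm, as the interface text tells. Its arguments: {"type":"object","properties":{"plan":{"type":"array"},"squeeze":{"type":"number"}},"required":["plan"]}

```bash
ls; mkdir -p pics
python3 - <<'E'
from workcell import manip
import cv2
print(manip.get_obs())
for n in ["scene","side","wrist"]:
    c=manip.get_calibration(n); print(n,c)
    cv2.imwrite(f"pics/{n}0.png",manip.camera(n))
E
```

```text
pics
{'time_s': 0.0, 'qpos': array([-4.93557739e+01,  2.20915803e+01,  3.78316953e-01, -3.09394881e-02,
       -6.84095153e+01, -1.48172571e+01]), 'dq': array([ 0.04347775, -0.00439305,  0.07511078, -0.02423044,  0.08067904,
        0.07993709]), 'joint_efforts': array([ 6.73258692e-04, -3.92289734e+01,  1.88405603e+01,  4.18614104e+00,
       -4.62305878e-03,  7.16934863e-06]), 'position': array([ 0.2720354 , -0.56197948,  0.20739796]), 'ee_rot': array([-1.79996389e+02, -1.26049550e-01,  1.15815549e+02]), 'wrist_force': array([ 0.28865533, -0.56087665,  0.23485584]), 'torque': array([ 0.05472701, -0.02416368,  0.06802485]), 'opening': 0.0852449210164846}
scene {'camera_matrix': array([[442.74043313,   0.        , 277.41818255],
       [  0.        , 442.74043313, 209.94105882],
       [  0.        ,   0.        ,   1.        ]]), 'xyz': array([1.05527997, 0.49629389, 1.18534762]), 'attitude': array([-147.36684811,   -0.15197943,  138.42413202])}
side {'camera_matrix': array([[540.38360849,   0.        , 269.96973305],
       [  0.        , 540.38360849, 208.47524333],
       [  0.        ,   0.        ,   1.        ]]), 'xyz': array([-0.00494004, -1.11396122,  1.4451806 ]), 'attitude': array([-137.33311706,   -0.26899669,  -27.67613742])}
wrist {'camera_matrix': array([[294.42836425,   0.        , 282.4851317 ],
       [  0.        , 294.42836425, 214.62137538],
       [  0.        ,   0.        ,   1.        ]]), 'xyz': array([ 0.20303555, -0.59345425,  0.37250957]), 'attitude': array([ 1.62831689e+02, -1.61586112e-01,  1.15755762e+02])}
```

View pics/scene0.png

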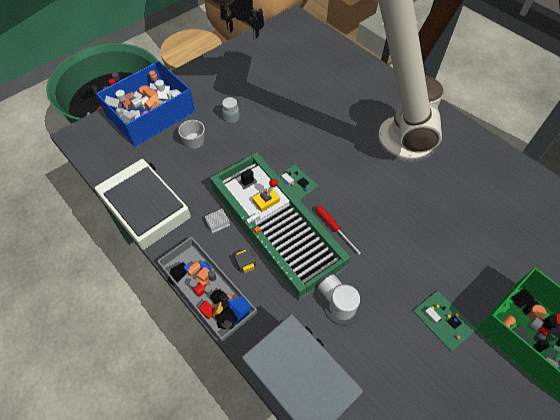

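View pics/side0.png

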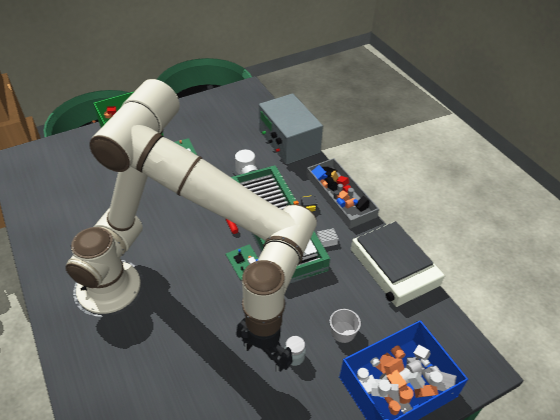

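The scene view shows the green track around (280,225), with the handle at (247,176), the red ball at (274,182) and the telltale at (257,229). The side view is mostly blocked by the arm. I'll zoom in on the scene view.

```bash
cat > h.py <<'E'
import cv2, numpy as np
from scipy.spatial.transform import Rotation as R
from workcell import manip
def ray(cal,u,v):
    K=cal["camera_matrix"]; d=np.linalg.inv(K)@[u,v,1]
    return np.array(cal["xyz"]), R.from_euler('xyz',cal["attitude"],degrees=True).as_matrix()@d
def onz(cal,u,v,z):
    o,d=ray(cal,u,v); return o+d*(z-o[2])/d[2]
def proj(cal,p):
    q=R.from_euler('xyz',cal["attitude"],degrees=True).as_matrix().T@(np.array(p)-cal["xyz"]); q=cal["camera_matrix"]@q; return q[:2]/q[2]
E
python3 - <<'E'
import cv2
im=cv2.imread("pics/scene0.png")
c=im[145:305,195:360]; cv2.imwrite("pics/scene0z.png",cv2.resize(c,None,fx=3.7,fy=3.7,interpolation=cv2.INTER_CUBIC))
E
```

```text
(no output)
```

View pics/scene0z.png

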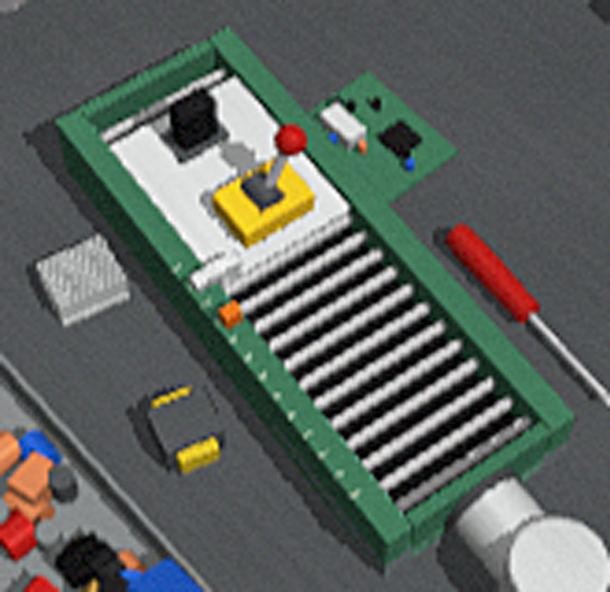

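View pics/wrist0.png

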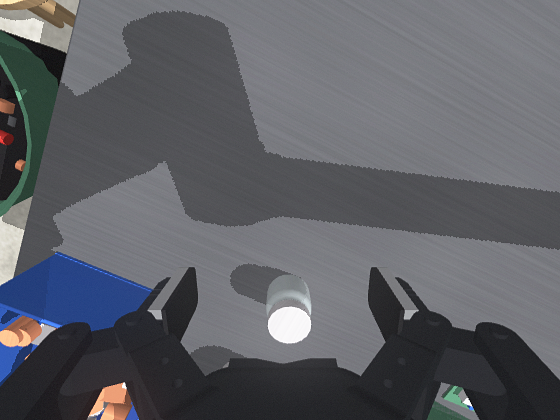

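Run:
```python
from h import *
c=manip.get_calibration("scene")
f=lambda x,y,z:onz(c,195+(x+.5)/3.7-.5,145+(y+.5)/3.7-.5,z)
P=[f(225,28,.07),f(57,122,.07),f(388,562,.07),f(573,415,.07)]
for p in P: print(p.round(4))
print([np.linalg.norm(P[i]-P[(i+1)%4]).round(4) for i in range(4)])
mid=sum(P)/4; y=(P[2]+P[3]-P[0]-P[1]); y/=np.linalg.norm(y); yaw=np.degrees(np.arctan2(-y[0],y[1]));print(mid,yaw)
x=np.array([y[1],-y[0],0])
def loc(p): d=p-mid; return [round(1000*float(d@x),1),round(1000*float(d@y),1)]
# handle: top center, ball, telltale
for n,a in dict(ball=(291,140,.139),handletop=(193,103,.114),tell=(231,315,.08),dogend=(228,270,.07)).items():
    p=f(*a);print(n,p.round(4),loc(p))
```

```text
[ 0.4844 -0.2509  0.07  ]
[ 0.6575 -0.2661  0.07  ]
[0.7165 0.2074 0.07  ]
[0.5312 0.2145 0.07  ]
[np.float64(0.1738), np.float64(0.4771), np.float64(0.1854), np.float64(0.4677)]
[ 0.59741388 -0.02378988  0.07      ] -6.435208844412048
ball [ 0.5544 -0.0824  0.139 ] [-36.2, -63.1]
handletop [ 0.5779 -0.1777  0.114 ] [-2.1, -155.1]
tell [ 0.6723 -0.0193  0.08  ] [74.0, 12.8]
dogend [ 0.6439 -0.0573  0.07  ] [49.9, -28.1]
```

Call:
{"op": "send_rows", "data": {"plan": [0.02,0.035,-0.01,0,0,0.04,1,0.04,0.07,-0.02,0,0,0.08,1,0.06,0.105,-0.03,0,0,0.12,1,0.08,0.14,-0.04,0,0,0.16,1,0.1,0.175,-0.043,0,0,0.2,1,0.12,0.21,-0.043,0,0,0.24,1,0.14,0.245,-0.043,0,0,0.28,1,0.16,0.28,-0.043,0,0,0.32,1,0.18,0.315,-0.043,0,0,0.36,1,0.2,0.35,-0.043,0,0,0.4,1,0.22,0.385,-0.043,0,0,0.44,1,0.24,0.42,-0.043,0,0,0.48,1,0.26,0.455,-0.043,0,0,0.52,1,0.277,0.4875,-0.043,0,0,0.562,1,0.277,0.4875,-0.043,0,0,0.562,1,0.277,0.4875,-0.043,0,0,0.562,1,0.277,0.4875,-0.043,0,0,0.562,1,0.277,0.4875,-0.043,0,0,0.562,1]}}

```text
time_s: 1.95
position: [0.5898, -0.1017, 0.2517]
ee_rot: [-180.0, 0.0, 83.6]
wrist_force: [0.2, 0.2, 0.3]
opening: 0.0855
```

Run:
```python
from h import *
import pickle
o=manip.get_obs(); print(o["time_s"],o["position"],o["ee_rot"],o["wrist_force"],o["dq"].round(2))
c=manip.get_calibration("wrist"); im=manip.camera("wrist"); print(c)
pickle.dump(c,open("w1.pkl","wb"))
cv2.imwrite("pics/w1.png",im)
```

```text
1.95 [ 0.58981943 -0.1017314   0.25166413] [-1.79996947e+02  1.02828991e-03  8.35593615e+01] [0.16579358 0.15011136 0.28614757] [-0.06 -0.1   0.09  0.05 -0.03 -0.12]
{'camera_matrix': array([[294.42836425,   0.        , 282.4851317 ],
       [  0.        , 294.42836425, 214.62137538],
       [  0.        ,   0.        ,   1.        ]]), 'xyz': array([ 0.51355878, -0.09140834,  0.416642  ]), 'attitude': array([ 1.62843273e+02, -4.99708382e-03,  8.34956897e+01])}
```

View pics/w1.png

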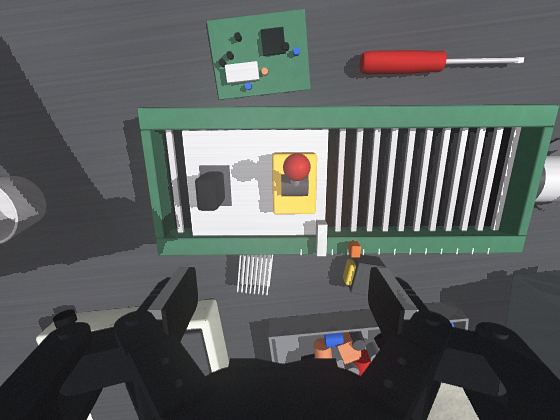

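The wrist view shows the handle at (210,188), the ball at (296,167), the dog at (321,238) and the telltale at (355,250). The track's near edge runs from (138,107) to (557,104).

Run:
```python
from h import *
import pickle
im=cv2.imread("pics/w1.png")
cv2.imwrite("pics/w1z.png",cv2.resize(im[95:265,130:380],None,fx=3.2,fy=3.2,interpolation=cv2.INTER_CUBIC))
c=pickle.load(open("w1.pkl","rb"))
g=[]
for u,v in [(138,107.5),(557,104),(162,255.5),(524,250.5)]:
    g.append(onz(c,u,v,.07)); print(g[-1])
for a,b in((0,1),(2,3)):
    d=g[b]-g[a]; print(np.degrees(np.arctan2(-d[0],d[1])), np.linalg.norm(d))
hsv=cv2.cvtColor(im,cv2.COLOR_BGR2HSV)
def cen(m,box):
    x0,y0,x1,y1=box; mm=np.zeros_like(m); mm[y0:y1,x0:x1]=m[y0:y1,x0:x1]
    M=cv2.moments(mm,True); return M['m10']/M['m00'],M['m01']/M['m00'],cv2.boundingRect(mm)
blk=(hsv[...,2]<32).astype(np.uint8); r=cen(blk,(185,165,240,215)); print("handle",r)
o=((hsv[...,0]<14)&(hsv[...,1]>150)&(hsv[...,2]>100)).astype(np.uint8); r=cen(o,(345,240,365,262));print("tell",r,onz(c,r[0],r[1],.087))
r=cen(o,(275,145,320,185));print("ball",r,onz(c,r[0],r[1],.139))
```

```text
[ 0.47837122 -0.24844905  0.07      ]
[0.52722241 0.21214329 0.07      ]
[ 0.65703579 -0.26384114  0.07      ]
[0.70269927 0.19830546 0.07      ]
-6.054252616803832 0.46317570712170103
-5.642928740054538 0.4643970617283318Traceback (most recent call last):
  File "<stdin>", line 15, in <module>
  File "<stdin>", line 14, in cen
ZeroDivisionError: float division by zero
```

View pics/w1z.png

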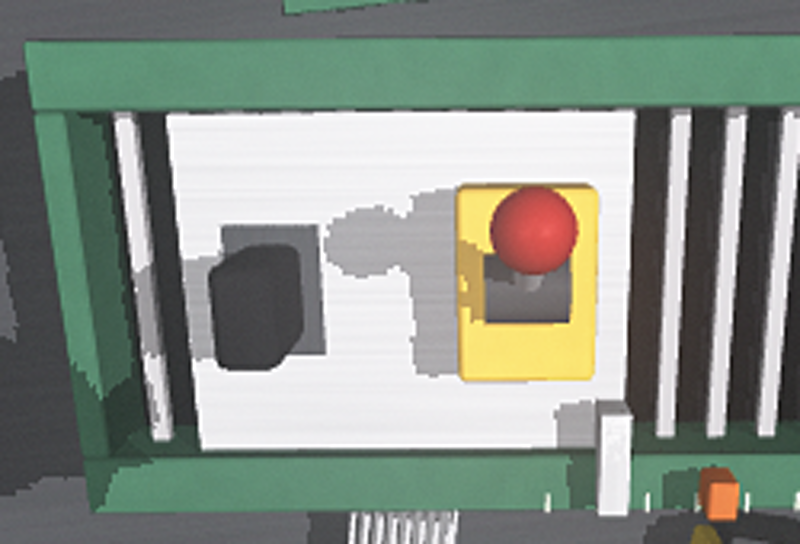

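Run:
```python
from h import *
import pickle
c=pickle.load(open("w1.pkl","rb"))
yaw=np.radians(-5.9); X=np.array([np.cos(yaw),np.sin(yaw),0]);Y=np.array([-np.sin(yaw),np.cos(yaw),0])
f=lambda x,y,z:onz(c,130+(x+.5)/3.2-.5,95+(y+.5)/3.2-.5,z)
P=[f(167,115,.064),f(202,450,.064),f(635,112,.064),f(624,450,.064)]
for p in P: print(p.round(4), round(p@X,4),round(p@Y,4))
m=sum(P)/4;print("plate ctr",m,"handle pred",m-.05*Y)
b=f(535,230,.139);print("ball",b,"handle from ball",b+.029*X-.095*Y)
# handle silhouette extents: top-face left edge, far edge
for p in [(211,270,.114),(222,368,.114),(277,370,.114)]: q=f(*p);print("h",q.round(4),q@X,q@Y)
for p in [(714,470,.087),(700,495,.087),(628,460,.08),(630,515,.078)]: q=f(*p);print("tell/dog",q.round(4),q@X,q@Y)
H=m-.05*Y+[0,0,.025]
print(H@X,H@Y)
import itertools
for z in(.064,.114):
  for sx,sy in itertools.product((-1,1),(-1,1)):
    h=m-.05*Y; h=h+X*.018*sx+Y*.011*sy; h[2]=z; u=proj(c,h); print(z,sx,sy,((u-[130,95]+.5)*3.2).round())
```

```text
[ 0.5079 -0.2074  0.064 ] 0.5266 -0.1541
[ 0.6362 -0.221   0.064 ] 0.6556 -0.1545
[ 0.526 -0.04   0.064] 0.5273 0.0143
[ 0.6554 -0.0532  0.064 ] 0.6574 0.0145
plate ctr [ 0.58138584 -0.13039645  0.064     ] handle pred [ 0.57624622 -0.1801316   0.064     ]
ball [ 0.5532712  -0.08233389  0.139     ] handle from ball [ 0.57235229 -0.17981164  0.139     ]
h [ 0.5578 -0.1871  0.114 ] 0.5740846188962166 -0.12879044497591516
h [ 0.5907 -0.1901  0.114 ] 0.6071574569678064 -0.12833917485764104
h [ 0.5935 -0.1719  0.114 ] 0.6080482239286289 -0.1100006802452962
tell/dog [ 0.658  -0.0225  0.087 ] 0.6568507552650518 0.04522074723956995
tell/dog [ 0.6677 -0.0283  0.087 ] 0.6670329508834631 0.04051341132915617
tell/dog [ 0.6532 -0.0537  0.08  ] 0.6552696243427996 0.013762332718633091
tell/dog [ 0.6773 -0.0543  0.078 ] 0.6792932512874399 0.015621401362549681
0.591709919847968 -0.11994359470184392
0.064 -1 -1 [243. 246.]
0.064 -1 1 [302. 245.]
0.064 1 -1 [251. 339.]
0.064 1 1 [308. 338.]
0.114 -1 -1 [205. 269.]
0.114 -1 1 [273. 269.]
0.114 1 -1 [215. 376.]
0.114 1 1 [281. 375.]
```

Call:
{"op": "send_rows", "data": {"plan": [-0.025,-0.002,0,0,0,-0.004,0.6,-0.05,-0.004,0,0,0,-0.009,0.4,-0.0775,-0.006,0.01,0,0,-0.009,0.4,-0.0775,-0.006,0.035,0,0,-0.009,0.4,-0.0775,-0.006,0.065,0,0,-0.009,0.4,-0.0775,-0.006,0.095,0,0,-0.009,0.4,-0.0775,-0.006,0.115,0,0,-0.009,0.4,-0.0775,-0.006,0.125,0,0,-0.009,0.4,-0.0775,-0.006,0.125,0,0,-0.009,0.4,-0.0775,-0.006,0.125,0,0,-0.009,0.4]}}

```text
time_s: 3.0
position: [0.5765, -0.1776, 0.1277]
ee_rot: [179.9, 0.0, 84.1]
wrist_force: [-0.3, 0.6, 0.5]
opening: 0.0599
```

Run:
```python
from h import *
im=manip.camera("wrist"); im2=manip.camera("scene")
cv2.imwrite("pics/w2.png",im)
cv2.imwrite("pics/s2.png",cv2.resize(im2[145:305,195:360],None,fx=3.7,fy=3.7,interpolation=cv2.INTER_CUBIC))
o=manip.get_obs();print(o["position"],o["ee_rot"],o["wrist_force"])
```

```text
[ 0.57685961 -0.17741751  0.1281658 ] [1.79821888e+02 7.65865753e-03 8.41468745e+01] [-0.87110593 -0.36173506  0.35015035]
```

View pics/w2.png

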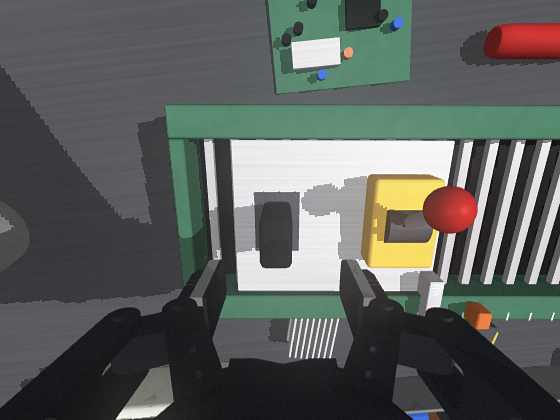

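View pics/s2.png

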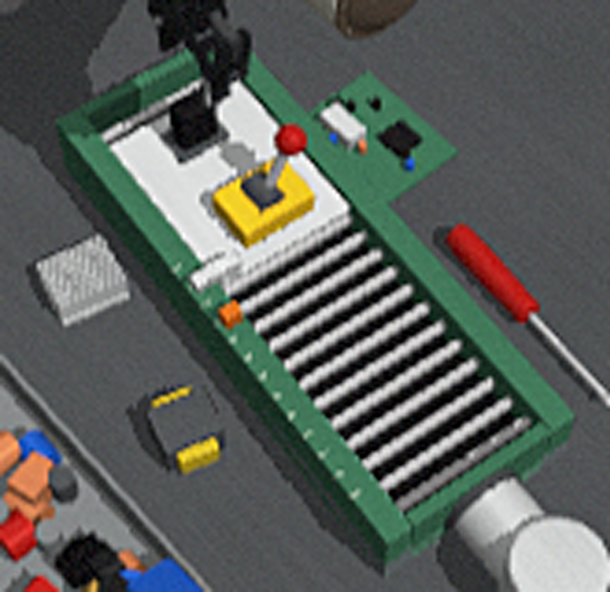

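The handle, at (276,235), lies midway between the fingers. Next I descend and grip.

Call:
{"op": "send_rows", "data": {"plan": [0,-0.001,0.015,0,0,0,0.4,0,-0.001,0.03,0,0,0,0.4,0,-0.001,0.042,0,0,0,0.4,0,-0.001,0.049,0,0,0,0.4,0,-0.001,0.049,0,0,0,0.4,0,-0.001,0.049,0,0,0,0.4], "squeeze": 30}}

```text
time_s: 3.7
position: [0.5754, -0.1772, 0.078]
ee_rot: [179.9, 0.0, 84.2]
wrist_force: [0.7, -0.3, 0.6]
opening: 0.0598
```

Call:
{"op": "send_rows", "data": {"plan": [0,0,0,0,0,0,0,0,0,0,0,0,0,-0.3,0,0,0,0,0,0,-0.6,0,0,0,0,0,0,-1,0,0,0,0,0,0,-1,0,0,0,0,0,0,-1,0,0,0,0,0,0,-1], "squeeze": 30}}

```text
time_s: 4.4
position: [0.5754, -0.1776, 0.0787]
ee_rot: [179.9, 0.0, 84.2]
wrist_force: [-0.1, -1.9, 6.1]
opening: 0.0212
```

Call:
{"op": "send_rows", "data": {"plan": [0.002,0,0,0,0,0,-1,0.005,0,0,0,0,0,-1,0.008,0,0,0,0,0,-1,0.011,0,0,0,0,0,-1,0.014,0,0,0,0,0,-1,0.017,0,0,0,0,0,-1,0.02,0,0,0,0,0,-1]}}

```text
time_s: 5.1
position: [0.5775, -0.1577, 0.0787]
ee_rot: [179.9, 0.1, 84.2]
wrist_force: [-1.8, -2.4, 6.2]
opening: 0.021
```

Call:
{"op": "send_rows", "data": {"plan": [0.001,0,0,0,0,0,-1,0.002,0,0,0,0,0,-1,0.003,0,0,0,0,0,-1,0.004,0,0,0,0,0,-1]}}

```text
time_s: 5.5
position: [0.5779, -0.1537, 0.0787]
ee_rot: [179.9, 0.0, 84.2]
wrist_force: [-0.9, -2.6, 5.2]
opening: 0.0213
```

Call:
{"op": "send_rows", "data": {"plan": [0.0015,0,0,0,0,0,-1,0.003,0,0,0,0,0,-1,0.004,0,0,0,0,0,-1]}}

```text
time_s: 5.8
position: [0.5783, -0.1499, 0.0787]
ee_rot: [179.9, 0.1, 84.2]
wrist_force: [-1.2, -2.8, 5.3]
opening: 0.0212
```

Call:
{"op": "send_rows", "data": {"plan": [0.0015,0,0,0,0,0,-1,0.003,0,0,0,0,0,-1,0.004,0,0,0,0,0,-1]}}

```text
time_s: 6.1
position: [0.5787, -0.146, 0.0787]
ee_rot: [179.9, 0.1, 84.2]
wrist_force: [-0.3, -3.7, 5.3]
opening: 0.0211
```

Call:
{"op": "send_rows", "data": {"plan": [0.0015,0,0,0,0,0,-1,0.003,0,0,0,0,0,-1,0.004,0,0,0,0,0,-1]}}

```text
time_s: 6.4
position: [0.5791, -0.142, 0.0787]
ee_rot: [179.9, 0.1, 84.2]
wrist_force: [-1.6, -4.3, 5.5]
opening: 0.0208
```

Call:
{"op": "send_rows", "data": {"plan": [0.0015,0,0,0,0,0,-1,0.003,0,0,0,0,0,-1,0.004,0,0,0,0,0,-1]}}

```text
time_s: 6.7
position: [0.5796, -0.138, 0.0787]
ee_rot: [179.9, 0.1, 84.2]
wrist_force: [-1.9, -2.9, 4.9]
opening: 0.0213
```

Call:
{"op": "send_rows", "data": {"plan": [0.0015,0,0,0,0,0,-1,0.003,0,0,0,0,0,-1,0.004,0,0,0,0,0,-1]}}

```text
time_s: 7.0
position: [0.58, -0.134, 0.0787]
ee_rot: [179.9, 0.1, 84.2]
wrist_force: [-0.0, -3.3, 5.1]
opening: 0.021
```

Call:
{"op": "send_rows", "data": {"plan": [0.0015,0,0,0,0,0,-1,0.003,0,0,0,0,0,-1,0.004,0,0,0,0,0,-1]}}

```text
time_s: 7.3
position: [0.5804, -0.13, 0.0787]
ee_rot: [179.9, 0.1, 84.2]
wrist_force: [-1.1, -3.6, 5.8]
opening: 0.021
```

Call:
{"op": "send_rows", "data": {"plan": [0.0015,0,0,0,0,0,-1,0.003,0,0,0,0,0,-1,0.004,0,0,0,0,0,-1]}}

```text
time_s: 7.6
position: [0.5808, -0.126, 0.0786]
ee_rot: [179.9, 0.1, 84.2]
wrist_force: [-0.5, -3.4, 6.2]
opening: 0.0209
```

Call:
{"op": "send_rows", "data": {"plan": [0.0015,0,0,0,0,0,-1,0.003,0,0,0,0,0,-1,0.004,0,0,0,0,0,-1]}}

```text
time_s: 7.9
position: [0.5812, -0.122, 0.0787]
ee_rot: [179.9, 0.1, 84.2]
wrist_force: [-1.3, -3.2, 6.2]
opening: 0.0214
```

Call:
{"op": "send_rows", "data": {"plan": [0.0015,0,0,0,0,0,-1,0.003,0,0,0,0,0,-1,0.004,0,0,0,0,0,-1]}}

```text
time_s: 8.2
position: [0.5817, -0.1181, 0.0787]
ee_rot: [179.9, 0.1, 84.2]
wrist_force: [0.1, -3.8, 5.2]
opening: 0.0213
```

Call:
{"op": "send_rows", "data": {"plan": [0.0015,0,0,0,0,0,-1,0.003,0,0,0,0,0,-1,0.004,0,0,0,0,0,-1]}}

```text
time_s: 8.5
position: [0.5821, -0.1141, 0.0787]
ee_rot: [179.9, 0.1, 84.2]
wrist_force: [0.6, -3.9, 5.4]
opening: 0.0212
```

Call:
{"op": "send_rows", "data": {"plan": [0.0015,0,0,0,0,0,-1,0.003,0,0,0,0,0,-1,0.004,0,0,0,0,0,-1]}}

```text
time_s: 8.8
position: [0.5825, -0.1101, 0.0786]
ee_rot: [179.9, 0.1, 84.2]
wrist_force: [-0.9, -3.0, 6.0]
opening: 0.0212
```

Call:
{"op": "send_rows", "data": {"plan": [0.0015,0,0,0,0,0,-1,0.003,0,0,0,0,0,-1,0.004,0,0,0,0,0,-1]}}

```text
time_s: 9.1
position: [0.5829, -0.1061, 0.0787]
ee_rot: [179.9, 0.0, 84.2]
wrist_force: [-1.2, -3.6, 5.7]
opening: 0.021
```

Call:
{"op": "send_rows", "data": {"plan": [0.0015,0,0,0,0,0,-1,0.003,0,0,0,0,0,-1,0.004,0,0,0,0,0,-1]}}

```text
time_s: 9.4
position: [0.5833, -0.1021, 0.0787]
ee_rot: [179.9, 0.1, 84.2]
wrist_force: [-0.2, -3.5, 5.3]
opening: 0.0214
```

Call:
{"op": "send_rows", "data": {"plan": [0.0015,0,0,0,0,0,-1,0.003,0,0,0,0,0,-1,0.004,0,0,0,0,0,-1]}}

```text
time_s: 9.7
position: [0.5838, -0.0982, 0.0786]
ee_rot: [179.9, 0.0, 84.2]
wrist_force: [0.6, -3.1, 5.1]
opening: 0.0215
```

Call:
{"op": "send_rows", "data": {"plan": [0.0015,0,0,0,0,0,-1,0.003,0,0,0,0,0,-1,0.004,0,0,0,0,0,-1]}}

```text
time_s: 10.0
position: [0.5842, -0.0941, 0.0786]
ee_rot: [179.9, 0.0, 84.2]
wrist_force: [-0.9, -3.2, 5.6]
opening: 0.021
```

Call:
{"op": "send_rows", "data": {"plan": [0.0015,0,0,0,0,0,-1,0.003,0,0,0,0,0,-1,0.004,0,0,0,0,0,-1]}}

```text
time_s: 10.3
position: [0.5846, -0.0902, 0.0787]
ee_rot: [179.9, 0.0, 84.2]
wrist_force: [-0.2, -3.9, 5.2]
opening: 0.0209
```

Call:
{"op": "send_rows", "data": {"plan": [0.0015,0,0,0,0,0,-1,0.003,0,0,0,0,0,-1,0.004,0,0,0,0,0,-1]}}

```text
time_s: 10.6
position: [0.585, -0.0862, 0.0787]
ee_rot: [179.9, 0.0, 84.2]
wrist_force: [0.2, -3.9, 5.3]
opening: 0.0215
```

Call:
{"op": "send_rows", "data": {"plan": [0.0015,0,0,0,0,0,-1,0.003,0,0,0,0,0,-1,0.004,0,0,0,0,0,-1]}}

```text
time_s: 10.9
position: [0.5854, -0.0822, 0.0787]
ee_rot: [179.9, 0.0, 84.2]
wrist_force: [-0.4, -2.8, 5.7]
opening: 0.0213
```

Call:
{"op": "send_rows", "data": {"plan": [0.0015,0,0,0,0,0,-1,0.003,0,0,0,0,0,-1,0.004,0,0,0,0,0,-1]}}

```text
time_s: 11.2
position: [0.5859, -0.0782, 0.0787]
ee_rot: [179.9, 0.0, 84.2]
wrist_force: [-1.0, -3.3, 5.5]
opening: 0.0209
```

Call:
{"op": "send_rows", "data": {"plan": [0.0015,0,0,0,0,0,-1,0.003,0,0,0,0,0,-1,0.004,0,0,0,0,0,-1]}}

```text
time_s: 11.5
position: [0.5863, -0.0742, 0.0787]
ee_rot: [179.9, 0.0, 84.2]
wrist_force: [-0.7, -2.5, 4.9]
opening: 0.0209
```

Call:
{"op": "send_rows", "data": {"plan": [0.0015,0,0,0,0,0,-1,0.003,0,0,0,0,0,-1,0.004,0,0,0,0,0,-1]}}

```text
time_s: 11.8
position: [0.5867, -0.0702, 0.0787]
ee_rot: [179.9, 0.0, 84.2]
wrist_force: [0.3, -2.5, 4.5]
opening: 0.0211
```

Call:
{"op": "send_rows", "data": {"plan": [0.0015,0,0,0,0,0,-1,0.003,0,0,0,0,0,-1,0.004,0,0,0,0,0,-1]}}

```text
time_s: 12.1
position: [0.5871, -0.0668, 0.0787]
ee_rot: [179.9, 0.1, 84.2]
wrist_force: [0.1, -6.0, 5.0]
opening: 0.0214
```

Call:
{"op": "send_rows", "data": {"plan": [0.001,0,0,0,0,0,-1,0.001,0,0,0,0,0,-1]}}

```text
time_s: 12.3
position: [0.5871, -0.0661, 0.0787]
ee_rot: [179.9, 0.1, 84.2]
wrist_force: [0.5, -5.9, 4.8]
opening: 0.021
```

Call:
{"op": "send_rows", "data": {"plan": [0.001,0,0,0,0,0,-1,0.001,0,0,0,0,0,-1]}}

```text
time_s: 12.5
position: [0.5872, -0.0655, 0.0787]
ee_rot: [179.9, 0.1, 84.2]
wrist_force: [-1.3, -7.8, 5.2]
opening: 0.0209
```

Call:
{"op": "send_rows", "data": {"plan": [0.001,0,0,0,0,0,-1,0.001,0,0,0,0,0,-1]}}

```text
time_s: 12.7
position: [0.5872, -0.0649, 0.0787]
ee_rot: [179.9, 0.2, 84.2]
wrist_force: [-0.7, -10.7, 5.7]
opening: 0.0213
```

Call:
{"op": "send_rows", "data": {"plan": [0.0002,0,0,0,0,0,-1,0.0002,0,0,0,0,0,-1,0.0002,0,0,0,0,0,-1]}}

```text
time_s: 13.0
position: [0.5872, -0.0648, 0.0787]
ee_rot: [179.9, 0.2, 84.1]
wrist_force: [0.9, -9.4, 5.2]
opening: 0.0211
```

Run:
```python
from h import *
for i in range(4):
    o=manip.get_obs();print(o["time_s"],o["position"],o["wrist_force"]); im=manip.camera("scene")
cv2.imwrite("pics/s3.png",cv2.resize(im[145:305,195:360],None,fx=3.7,fy=3.7,interpolation=cv2.INTER_CUBIC))
im=manip.camera("wrist");cv2.imwrite("pics/w3.png",im)
```

```text
13.0 [ 0.58722657 -0.0648314   0.07865996] [ 0.86677624 -9.4007534   5.20197577]
13.05 [ 0.58721681 -0.06483125  0.07863822] [ 0.95859782 -9.09062275  5.50802477]
13.1 [ 0.58723905 -0.06482211  0.07867049] [  0.79200948 -10.33958901   4.31423678]
13.15 [ 0.58723664 -0.06484033  0.07867595] [-0.322175   -8.84528137  4.86635858]
```

View pics/w3.png

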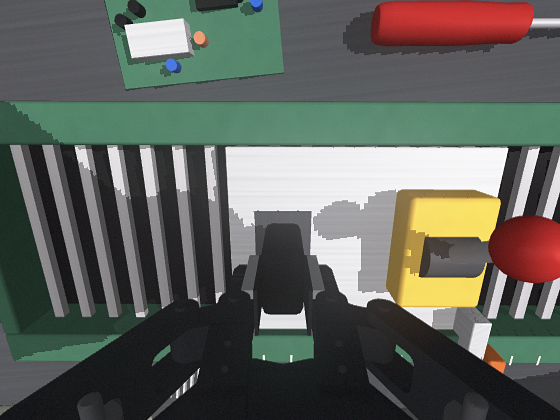

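Call:
{"op": "send_rows", "data": {"plan": [0.0006,0,0,0,0,0,-1,0.0006,0,0,0,0,0,-1,0.0006,0,0,0,0,0,-1]}}

```text
time_s: 13.55
position: [0.5872, -0.0645, 0.0786]
ee_rot: [179.9, 0.2, 84.1]
wrist_force: [0.3, -9.4, 4.8]
opening: 0.0211
```

Call:
{"op": "send_rows", "data": {"plan": [-0.001,0,0,0,0,0,-1,-0.003,0,0,0,0,0,-1,-0.005,0,0,0,0,0,-1,-0.007,0,0,0,0,0,-1,-0.009,0,0,0,0,0,-1,-0.011,0,0,0,0,0,-1,-0.013,0,0,0,0,0,-1,-0.015,0,0,0,0,0,-1,-0.017,0,0,0,0,0,-1,-0.0175,0,0,0,0,0,-1,-0.0175,0,0,0,0,0,-1,-0.0175,0,0,0,0,0,-1,-0.0175,0,0,0,0,0,-1]}}

```text
time_s: 14.85
position: [0.5859, -0.0784, 0.0786]
ee_rot: [179.9, -0.1, 84.2]
wrist_force: [-0.6, 1.9, 6.0]
opening: 0.0208
```

Run:
```python
from h import *
im=manip.camera("scene")
cv2.imwrite("pics/s4.png",cv2.resize(im[145:305,195:360],None,fx=3.7,fy=3.7,interpolation=cv2.INTER_CUBIC))
im=manip.camera("wrist");cv2.imwrite("pics/w4.png",im)
o=manip.get_obs();print(o["time_s"],o["position"],o["wrist_force"])
```

```text
14.95 [ 0.5858646  -0.07844924  0.07866507] [-0.81190473  2.10867008  6.0506676 ]
```

View pics/s4.png

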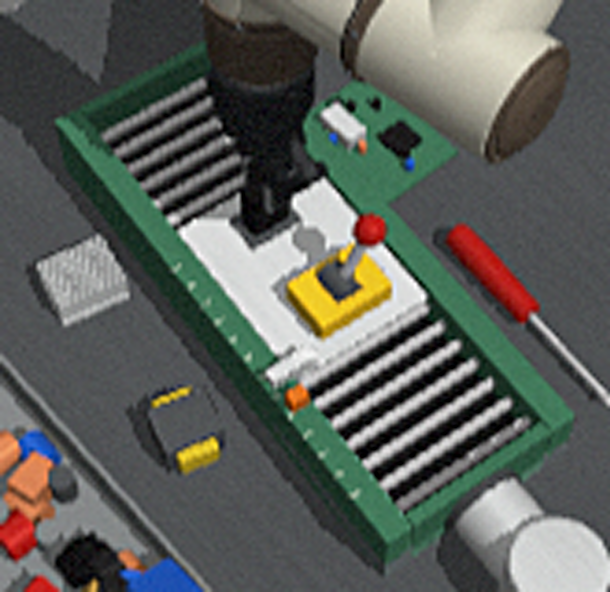

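View pics/w4.png

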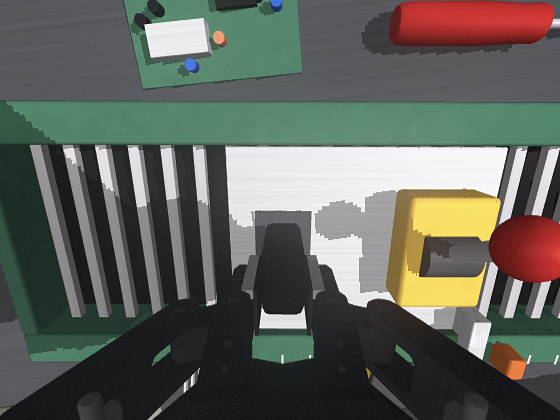

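The shutter has come back about 14 mm: there's a visible gap between dog and telltale in both views, and the drag has dropped to about 2 N. Next I release, rise and shift to the robot side of the ball.

Call:
{"op": "send_rows", "data": {"plan": [0,0,0,0,0,0,-0.45,0,0,0,0,0,0,-0.3,0,0,0,0,0,0,0,0,0,0,0,0,0,0.3,0,0,0,0,0,0,0.3,0,0,-0.005,0,0,0,0.3,0,0,-0.02,0,0,0,0.3,0,0,-0.05,0,0,0,0.3,0,0,-0.08,0,0,0,0.3,0,0,-0.1,0,0,0,0.3,0,0,-0.1,0,0,0,0.3,0,0,-0.1,0,0,0,0.3]}}

```text
time_s: 16.15
position: [0.5847, -0.0791, 0.1777]
ee_rot: [180.0, -0.0, 84.1]
wrist_force: [0.0, -0.7, -0.4]
opening: 0.0556
```

Run:
```python
from h import *
import pickle
c=manip.get_calibration("wrist"); im=manip.camera("wrist");cv2.imwrite("pics/w5.png",im); pickle.dump(c,open("w5.pkl","wb"))
cv2.imwrite("pics/w5z.png",cv2.resize(im[150:400,350:560],None,fx=2.4,fy=2.4,interpolation=cv2.INTER_CUBIC))
```

```text
(no output)
```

View pics/w5.png

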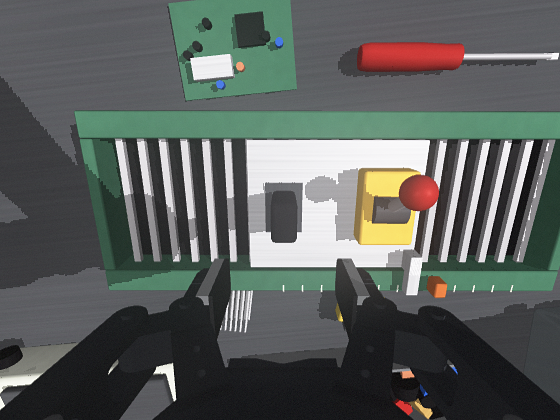

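Run:
```python
from h import *
import pickle
im=cv2.imread("pics/w5.png")
cv2.imwrite("pics/w5z.png",cv2.resize(im[235:305,360:470],None,fx=7,fy=7,interpolation=cv2.INTER_CUBIC))
c=pickle.load(open("w5.pkl","rb"))
yaw=np.radians(-5.9); X=np.array([np.cos(yaw),np.sin(yaw),0]);Y=np.array([-np.sin(yaw),np.cos(yaw),0])
b=onz(c,419,193,.139);print("ball",b,b@X,b@Y,"pivot",b+.029*X)
```

```text
ball [0.56497822 0.02176704 0.139     ] 0.5597479367317946 0.07972727654109966 pivot [0.5938246  0.01878605 0.139     ]
```

View pics/w5z.png

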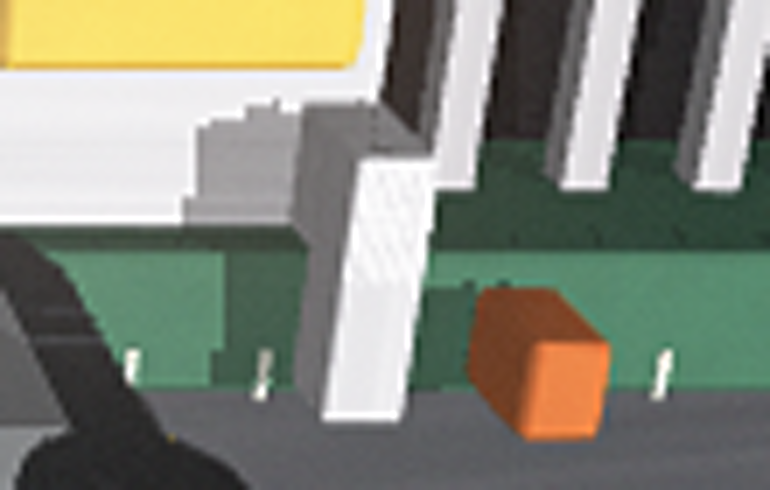

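Run:
```python
from h import *
import pickle
c=pickle.load(open("w5.pkl","rb"))
yaw=np.radians(-5.9); Y=np.array([-np.sin(yaw),np.cos(yaw),0])
f=lambda x,y,z:onz(c,360+(x+.5)/7-.5,235+(y+.5)/7-.5,z)@Y
for z in (.082,.086,.09): print(z,f(408,390,z),f(526,390,.089))
```

```text
0.082 0.11934276885642588 0.1322029628876778
0.086 0.11724915585125681 0.1322029628876778
0.09 0.11515554284608771 0.1322029628876778
```

The gap is about 13–16 mm, matching the arm's 14 mm. Next I move to the robot side of the ball with the fingers shut.

Call:
{"op": "send_rows", "data": {"plan": [0,-0.03,0,0,0,0,-0.5,0.01,-0.06,0,0,0,0,-1,0.04,-0.076,0,0,0,0,-1,0.075,-0.076,0,0,0,0,-1,0.0975,-0.076,0,0,0,0,-1,0.0975,-0.076,0.02,0,0,0,-1,0.0975,-0.076,0.045,0,0,0,-1,0.0975,-0.076,0.054,0,0,0,-1,0.0975,-0.076,0.054,0,0,0,-1,0.0975,-0.076,0.054,0,0,0,-1]}}

```text
time_s: 17.2
position: [0.5196, 0.0253, 0.1237]
ee_rot: [180.0, 0.0, 84.1]
wrist_force: [0.9, 0.5, 1.0]
opening: -0.0001
```

Run:
```python
from h import *
im=manip.camera("wrist");cv2.imwrite("pics/w6.png",im)
```

```text
(no output)
```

View pics/w6.png

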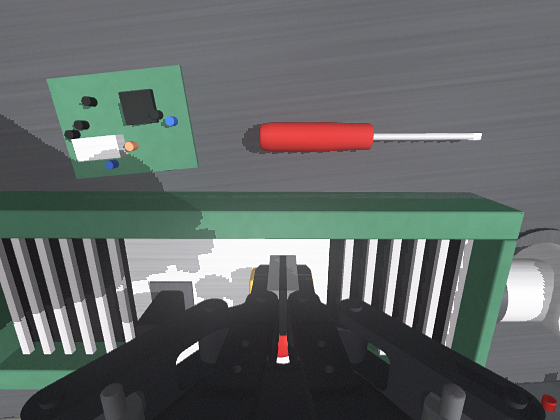

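The ball shows red at (283,345), in line behind the shut fingers. I sweep to the far side.

Call:
{"op": "send_rows", "data": {"plan": [0,0.008,0,0,0,0,-1,0,0.015,0,0,0,0,-1,0,0.02,0,0,0,0,-1,0,0.024,0,0,0,0,-1,0,0.028,0,0,0,0,-1,0,0.032,0,0,0,0,-1,0,0.036,0,0,0,0,-1,0,0.04,0,0,0,0,-1,0,0.044,0,0,0,0,-1,0,0.048,0,0,0,0,-1,0,0.052,0,0,0,0,-1,0,0.056,0,0,0,0,-1,0,0.06,0,0,0,0,-1,0,0.064,0,0,0,0,-1,0,0.068,0,0,0,0,-1,0,0.072,0,0,0,0,-1,0,0.072,0,0,0,0,-1]}}

```text
time_s: 18.95
position: [0.5988, 0.0181, 0.131]
ee_rot: [178.9, -0.1, 84.3]
wrist_force: [3.4, -2.3, 18.5]
opening: 0.0002
```

Run:
```python
from h import *
im=manip.camera("scene")
cv2.imwrite("pics/s7.png",cv2.resize(im[145:305,195:360],None,fx=3.7,fy=3.7,interpolation=cv2.INTER_CUBIC))
```

```text
(no output)
```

View pics/s7.png

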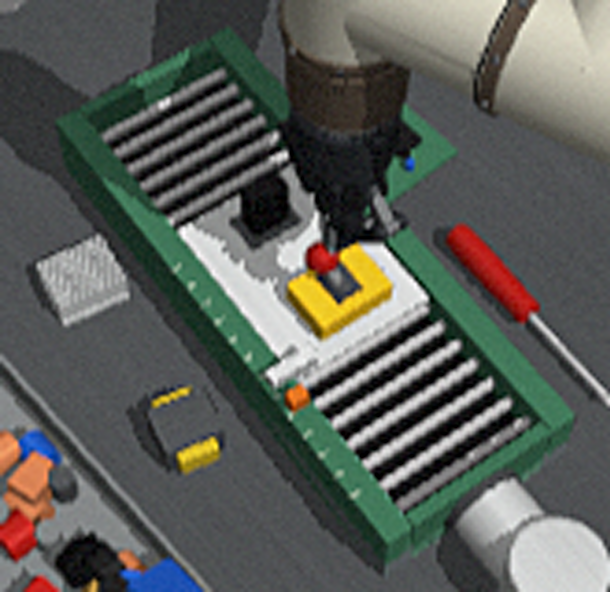

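Run:
```python
from h import *
c=manip.get_calibration("scene")
yaw=np.radians(-5.9); X=np.array([np.cos(yaw),np.sin(yaw),0])
p=np.array([.594,.018,.086])
for a in (-.504,-.25,0,.25,.3,.4,.504,.6,.7,.9):
    q=p+X*.06*np.sin(a)+[0,0,.06*np.cos(a)]; u=proj(c,q); print(a+.504,((u-[195,145]+.5)*3.7).round())
c=manip.get_calibration("wrist"); im=manip.camera("wrist");cv2.imwrite("pics/w7.png",im)
im=manip.camera("side");cv2.imwrite("pics/d7.png",im)
o=manip.get_obs();print(o["position"],o["wrist_force"],o["torque"])
```

```text
0.0 [370. 231.]
0.254 [356. 236.]
0.504 [340. 244.]
0.754 [324. 255.]
0.804 [321. 258.]
0.904 [315. 263.]
1.008 [309. 268.]
1.104 [303. 274.]
1.204 [298. 279.]
1.404 [289. 291.]
[0.59875145 0.01807904 0.13103427] [ 2.86289243 -2.93397325 17.44391336] [-0.74255027 -1.19957652 -0.00317902]
```

View pics/w7.png

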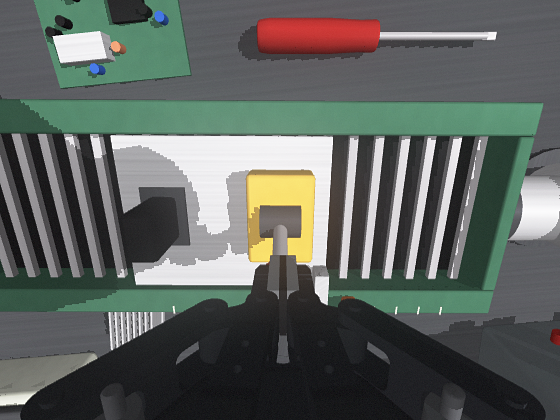

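Run:
```python
from h import *
im=cv2.imread("pics/d7.png");cv2.imwrite("pics/d7z.png",cv2.resize(im[140:280,200:360],None,fx=4,fy=4,interpolation=cv2.INTER_CUBIC))
im=cv2.imread("pics/s7.png");cv2.imwrite("pics/s7z.png",cv2.resize(im[160:340,220:440],None,fx=3,fy=3,interpolation=cv2.INTER_CUBIC))
im=cv2.imread("pics/w7.png");cv2.imwrite("pics/w7z.png",cv2.resize(im[190:380,220:350],None,fx=3,fy=3,interpolation=cv2.INTER_CUBIC))
```

```text
(no output)
```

View pics/d7z.png

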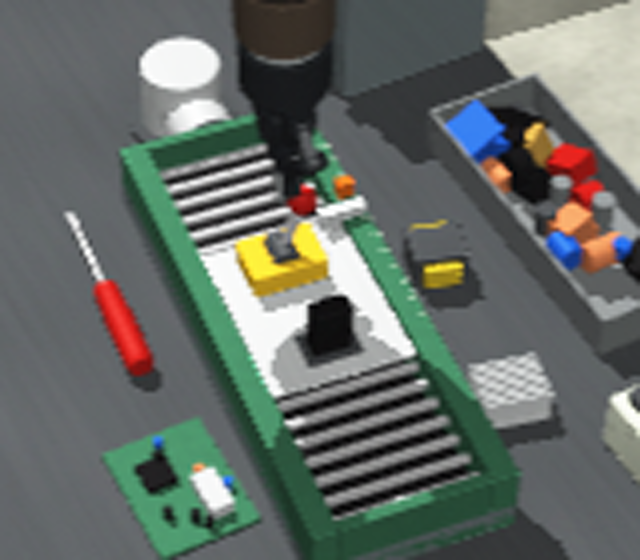

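View pics/s7z.png

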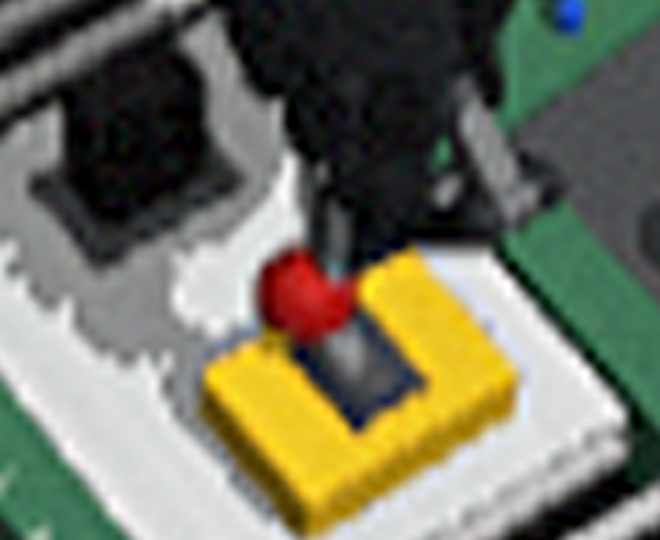

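View pics/w7z.png

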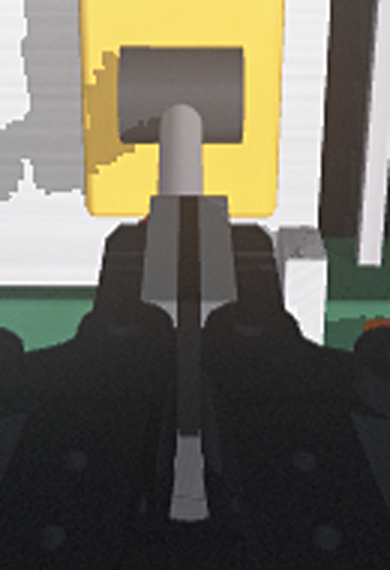

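Call:
{"op": "send_rows", "data": {"plan": [0,-0.006,0,0,0,0,-1,0,-0.015,0,0,0,0,-1,0,-0.03,0,0,0,0,-1,0,-0.045,0,0,0,0,-1,0,-0.045,0,0,0,0,-1,0,-0.045,0,0,0,0,-1]}}

```text
time_s: 19.7
position: [0.5465, 0.0227, 0.1237]
ee_rot: [180.0, -0.0, 84.2]
wrist_force: [0.9, -0.8, 0.4]
opening: -0.0003
```

Run:
```python
from h import *
im=manip.camera("scene")
cv2.imwrite("pics/s8.png",cv2.resize(im[145:305,195:360],None,fx=3.7,fy=3.7,interpolation=cv2.INTER_CUBIC))
im=manip.camera("wrist");cv2.imwrite("pics/w8.png",im)
```

```text
(no output)
```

View pics/s8.png

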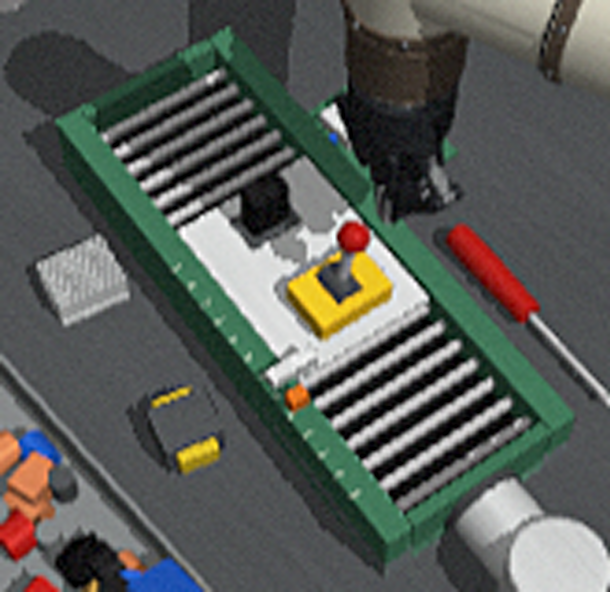

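View pics/w8.png

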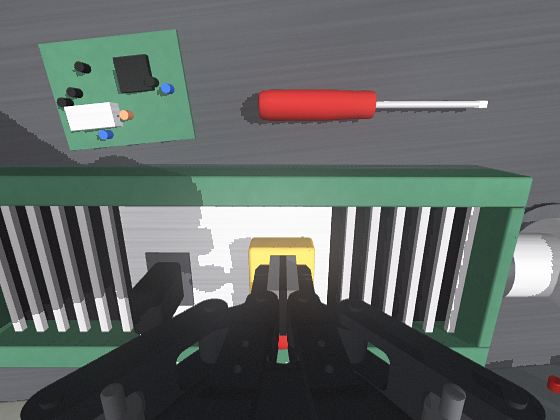

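The lever followed the fingers back: its ball is now at (353,237), about 0.3 rad. On the sweep the ball rolled against the fingers and dragged them up, and the retreat rolled it back. I'll repeat the push from here, rising with the roll and leaving upwards.

Call:
{"op": "send_rows", "data": {"plan": [0,0.006,0,0,0,0,-1,0,0.011,0,0,0,0,-1,0,0.016,0,0,0,0,-1,0,0.02,0,0,0,0,-1,0,0.024,-0.001,0,0,0,-1,0,0.028,-0.001,0,0,0,-1,0,0.032,-0.002,0,0,0,-1,0,0.036,-0.003,0,0,0,-1,0,0.04,-0.004,0,0,0,-1,0,0.044,-0.005,0,0,0,-1,0,0.048,-0.006,0,0,0,-1,0,0.051,-0.006,0,0,0,-1,0,0.051,-0.006,0,0,0,-1,0,0.051,-0.006,0,0,0,-1]}}

```text
time_s: 21.2
position: [0.5972, 0.0176, 0.1296]
ee_rot: [180.0, -0.0, 84.1]
wrist_force: [0.1, 0.1, 1.2]
opening: 0.0002
```

Run:
```python
from h import *
im=manip.camera("scene")
cv2.imwrite("pics/s9.png",cv2.resize(im[145:305,195:360],None,fx=3.7,fy=3.7,interpolation=cv2.INTER_CUBIC))
```

```text
(no output)
```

View pics/s9.png

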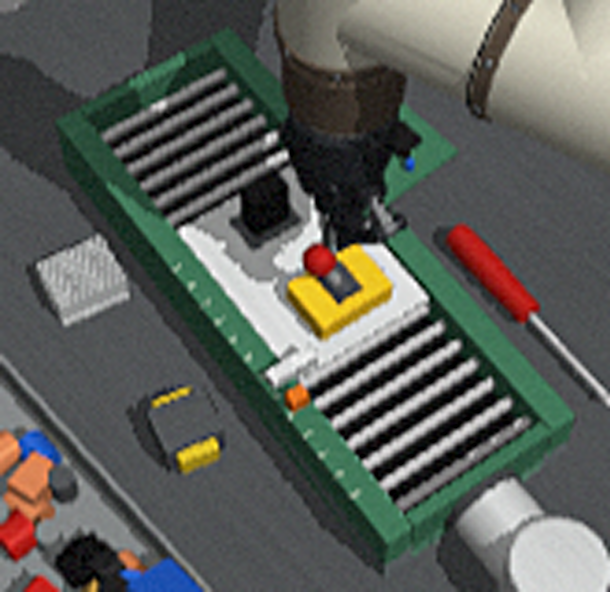

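The ball is at (320,260), about 0.83 rad, with almost no force. I push 8 mm further, rising slightly.

Call:
{"op": "send_rows", "data": {"plan": [0,0.002,-0.001,0,0,0,-1,0,0.004,-0.002,0,0,0,-1,0,0.006,-0.002,0,0,0,-1,0,0.008,-0.003,0,0,0,-1,0,0.008,-0.003,0,0,0,-1]}}

```text
time_s: 21.75
position: [0.6053, 0.0167, 0.1326]
ee_rot: [180.0, -0.0, 84.1]
wrist_force: [-0.3, -1.2, 0.2]
opening: 0.0001
```

Run:
```python
from h import *
im=manip.camera("scene")
cv2.imwrite("pics/s10.png",cv2.resize(im[145:305,195:360],None,fx=3.7,fy=3.7,interpolation=cv2.INTER_CUBIC))
```

```text
(no output)
```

View pics/s10.png

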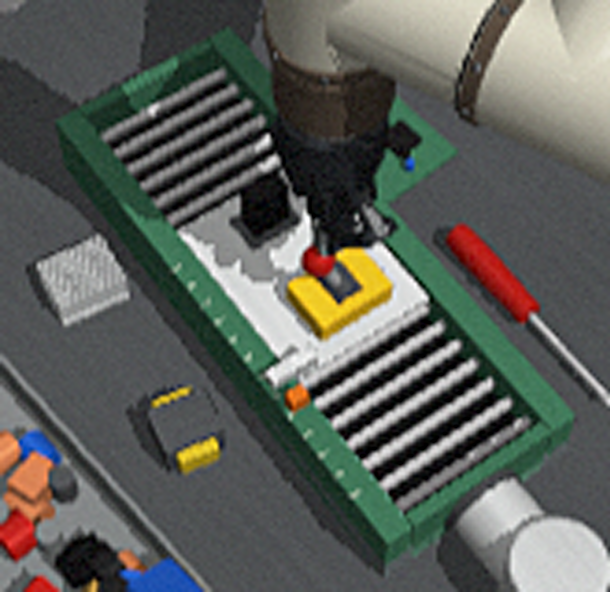

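Run:
```python
from h import *
im=manip.camera("wrist");cv2.imwrite("pics/w10z.png",cv2.resize(im[150:400,190:390],None,fx=2.4,fy=2.4,interpolation=cv2.INTER_CUBIC))
c=manip.get_calibration("wrist");print(proj(c,manip.get_obs()["position"]))
c=manip.get_calibration("scene");print((proj(c,manip.get_obs()["position"])-[195,145]+.5)*3.7)
im=manip.camera("scene");cv2.imwrite("pics/s10z.png",cv2.resize(im[190:235,255:310],None,fx=10,fy=10,interpolation=cv2.INTER_CUBIC))
```

```text
[279.79177798 255.15549232]
[327.75446717 260.5446838 ]
```

View pics/w10z.png

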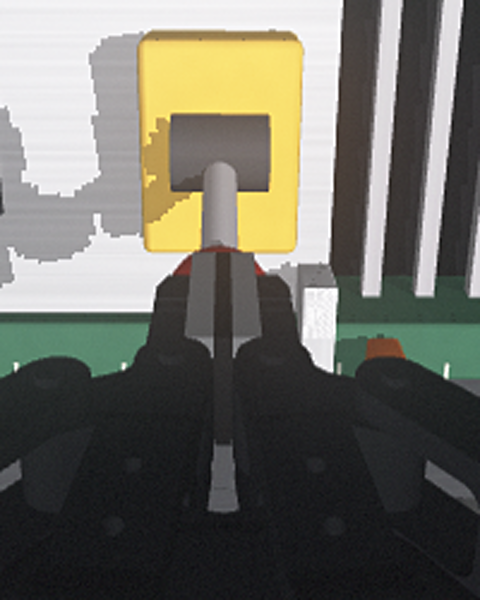

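View pics/s10z.png

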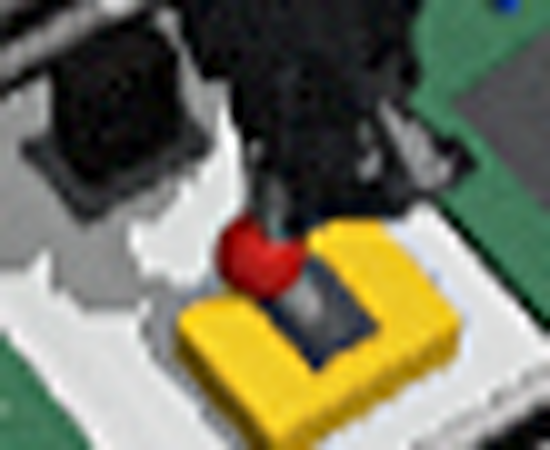

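Call:
{"op": "send_rows", "data": {"plan": [0,0,-0.005,0,0,0,-1,0,-0.001,-0.015,0,0,0,-1,0,-0.005,-0.03,0,0,0,-1,0,-0.02,-0.05,0,0,0,-1,0,-0.045,-0.07,0,0,0,-1,0,-0.065,-0.07,0,0,0,-1,0,-0.065,-0.07,0,0,0,-1,0,-0.065,-0.07,0,0,0,-1]}}

```text
time_s: 22.7
position: [0.5404, 0.0235, 0.204]
ee_rot: [179.9, -0.0, 84.2]
wrist_force: [0.6, -0.2, -0.9]
opening: 0.0002
```

Run:
```python
from h import *
im=manip.camera("scene")
cv2.imwrite("pics/s11.png",cv2.resize(im[145:305,195:360],None,fx=3.7,fy=3.7,interpolation=cv2.INTER_CUBIC))
im=manip.camera("wrist");cv2.imwrite("pics/w11.png",im)
```

```text
(no output)
```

View pics/s11.png

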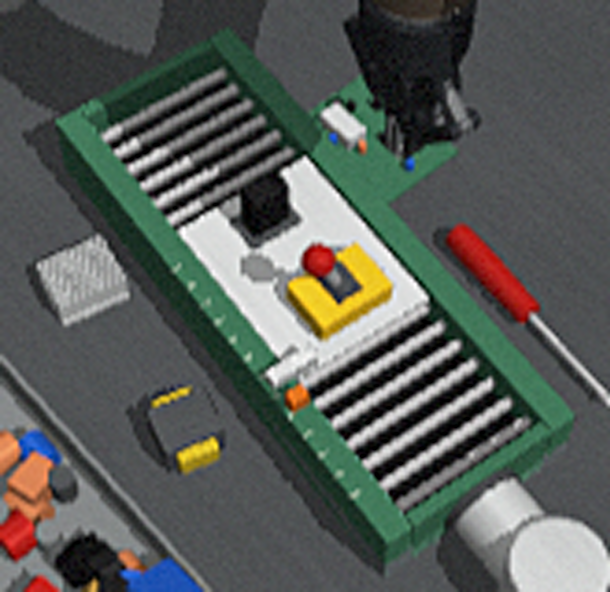

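View pics/w11.png

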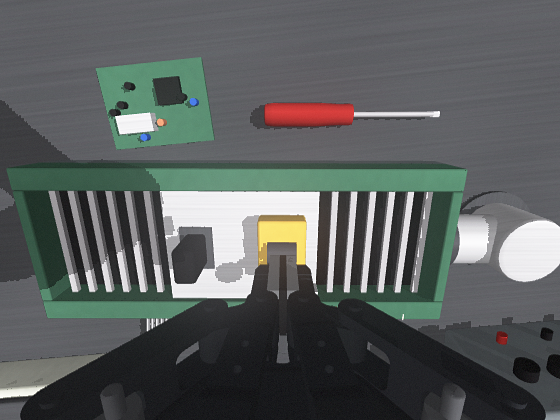

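Call:
{"op": "send_rows", "data": {"plan": [0,0.005,0.03,0,0,0,-1,0,0.01,0.06,0,0,0,-1,0,0.02,0.08,0,0,0,-1,0,0.03,0.086,0,0,0,-1,0,0.038,0.086,0,0,0,-1,0,0.044,0.086,0,0,0,-1,0,0.048,0.086,0,0,0,-1,0,0.052,0.086,0,0,0,-1,0,0.055,0.086,0,0,0,-1,0,0.058,0.086,0,0,0,-1,0,0.06,0.086,0,0,0,-1,0,0.06,0.086,0,0,0,-1]}}

```text
time_s: 24.0
position: [0.5992, 0.0172, 0.1164]
ee_rot: [-179.9, 0.0, 84.1]
wrist_force: [-2.1, 1.3, 0.6]
opening: -0.0001
```

```bash
cat >> h.py <<'E'
def red():
    im=manip.camera("scene"); h=cv2.cvtColor(im,cv2.COLOR_BGR2HSV)
    m=(((h[...,0]<6)|(h[...,0]>172))&(h[...,1]>150)&(h[...,2]>70)).astype(np.uint8)
    mm=np.zeros_like(m); mm[195:235,260:302]=m[195:235,260:302]
    (x,y),r=cv2.minEnclosingCircle(cv2.findNonZero(mm)); 
    c=manip.get_calibration("scene"); X=np.array([.9947,-.1028,0]); p=np.array([.594,.018,.086])
    A=np.linspace(-.6,.9,151); u=np.array([proj(c,p+X*.06*np.sin(a)+[0,0,.06*np.cos(a)]) for a in A])
    d=np.hypot(*(u-[x,y]).T); i=d.argmin(); print("ball px",x,y,r,mm.sum(),"brake est",A[i]+.504,"res px",d[i]); return im
E
python3 - <<'E'
from h import *
im=red()
cv2.imwrite("pics/s12.png",cv2.resize(im[145:305,195:360],None,fx=3.7,fy=3.7,interpolation=cv2.INTER_CUBIC))
E
```

```text
ball px 278.25 217.0 4.250100135803223 54 brake est 0.9940000000000001 res px 0.24029865988787225
```

View pics/s12.png

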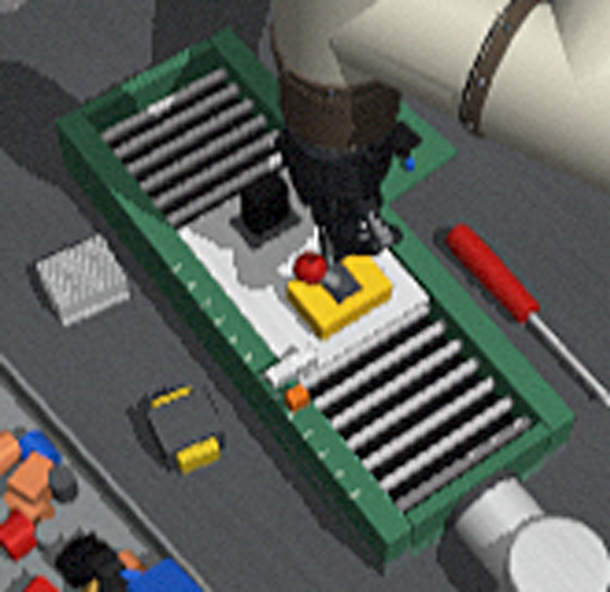

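The ball is now at (310,268), about 0.99 rad. I retreat up and back.

Call:
{"op": "send_rows", "data": {"plan": [0,-0.002,-0.004,0,0,0,-1,0,-0.006,-0.012,0,0,0,-1,0,-0.015,-0.03,0,0,0,-1,0,-0.035,-0.06,0,0,0,-1,0,-0.06,-0.1,0,0,0,-1,-0.02,-0.1,-0.12,0,0,0,-1,-0.05,-0.14,-0.13,0,0,0,-1,-0.05,-0.14,-0.13,0,0,0,-1,-0.05,-0.14,-0.13,0,0,0,-1,-0.05,-0.14,-0.13,0,0,0,-1]}}

```text
time_s: 25.05
position: [0.4561, -0.018, 0.247]
ee_rot: [179.9, -0.0, 84.2]
wrist_force: [0.0, -0.1, 0.1]
opening: -0.0002
```

Run:
```python
from h import *
im=red()
cv2.imwrite("pics/s13.png",cv2.resize(im[145:305,195:360],None,fx=3.7,fy=3.7,interpolation=cv2.INTER_CUBIC))
im=manip.camera("wrist");cv2.imwrite("pics/w13.png",im)
import pickle;pickle.dump(manip.get_calibration("wrist"),open("w13.pkl","wb"))
print(manip.get_obs()["wrist_force"],manip.get_obs()["dq"].round(2))
```

```text
ball px 278.25 217.0 4.250100135803223 53 brake est 0.9940000000000001 res px 0.24029865988787225
[ 0.95563521 -0.4603206  -0.06253074] [ 0.03  0.62 -0.04 -0.06 -0.13  0.13]
```

View pics/s13.png

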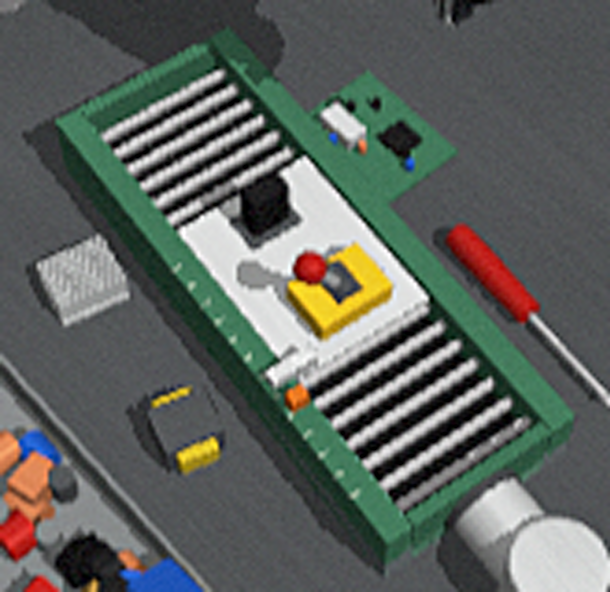

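View pics/w13.png

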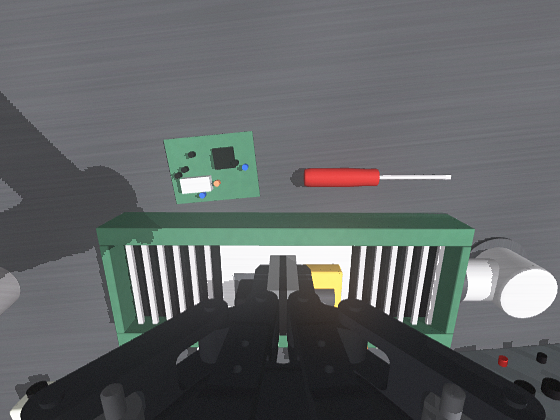

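Call:
{"op": "send_rows", "data": {"plan": [0,0,0,0,0,0,-1,0,0,0,0,0,0,-1,0,0,0,0,0,0,-1]}}

```text
time_s: 25.45
position: [0.4557, -0.0181, 0.2461]
ee_rot: [-179.9, 0.0, 84.2]
wrist_force: [-0.3, -0.5, 0.1]
opening: -0.0001
```

Run:
```python
from h import *
a=cv2.imread("pics/s4.png");b=cv2.imread("pics/s13.png")
print(cv2.absdiff(a[340:420,255:320],b[340:420,255:320]).mean())
print(manip.sign_off())
```

```text
7.6680769230769235
the job is handed in; nothing more can be done
None
```

I slid the shutter by its handle until it went tight at about 9.5–10.5 N of push, against a free drag of about 3 N. I then eased it back about 14 mm, let go, threw the brake lever over and handed the job in at about 25.5 s.

**Lever:** It took three pushes. On the first, the ball rolled against the fingers (up to about 18 N upward) and the lever came back to about 0.3 rad as I withdrew. The second left it at about 0.84 rad. The third, lower on the lever, brought it to about 0.99 rad, and it read the same after I backed away.

**Last checks:**
- **Gap to telltale:** It measured 13–16 mm in the wrist image before the lever was thrown, matching the arm's 14 mm. Afterwards I checked it only by eye in the scene picture, where dog and telltale look unmoved. A picture difference of that area (mean 7.7 grey levels) was not zero, and I did not follow it up or re-measure the gap.
- **Robot:** The arm stood clear with near-zero wrist force.
- **Other things on the bench:** The ones in the last views (board_a, screwdriver, heatsink, transformer) look unmoved by eye. I did not check the rest again.

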